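# Rack the cutting board in the board dryer and start it

### The arm

A 6-joint arm with a two-finger parallel gripper is mounted at the origin on the work surface. World frame = base frame: x ahead of the robot, y to its left, z up, the work surface at z = 0. Lengths are in m, angles in rad, forces in N, time in s.
With the tool pointing down it reaches from about 0.25 to 0.775 m from the base axis. Payload 8.9 kg.
Tool frame: the origin (TCP) lies between the finger pads; the fingertips stand bot.tip_extent ahead of it and the grasp point (between the pads) lies 6 mm ahead of it (bot.tip_extent is the distance from the TCP to the fingertips, in m); z points along the fingers, y is the line along which they close (so a half turn about z gives the same grasp; the last joint's range is limited). The gripper opens to 85 mm and grips with 20 to 120 N. Pads are 22 mm wide; open, the fingers measure 114 mm over their backs; the gripper's body (76 mm by 85 mm) begins 54 mm behind the grasp point. The pads swing forward as they close: fully open they stand 13 mm farther back than shut.
Start: joints at [-1.482, 0.291, -0.153, 1.127, 0, 1.431], TCP at [0.119, -0.511, 0.256] pointing down, gripper open.
Joint ranges: [-2.52, 2.52], [-0.91, 1.74], [-1.3, 1.37], [-1.96, 2.02], [-1.52, 1.47], [-3.14, 3.14]. Speed limits (rad/s): [2.22, 2.22, 2.79, 3.14, 3.14, 3.14].

### API

Orientations are given as a 3x3 rotation matrix whose columns are the frame's x, y, z axes.
In Python, from cell import bot gives the robot as it stands.
- The arm moves only by the tool jog_arm, never from a script. Its argument "rows" is a list of rows, each a list of 3 entries, a list of its own where there are three numbers: the opening, from 0 (shut) to 1 (fully open), then the shift along the tool's x, y, z in m, then the turn, a rotation vector about the tool's x, y, z in degrees. In form: [[claw, [dx, dy, dz], [rx, ry, rz]], ...]. A call has 1 to 10 rows; each row is the pose to reach, as a shift and turn from the pose commanded when the call began, along the tool's axes at that moment; what a row does not reach only later rows make up. A row lasts 1/12 s, in which the tool goes at most 41.7 mm and 7.16 degrees, less where a joint would pass 70% of its speed; a pose out of reach is approached as far as the arm can. A call with a gripper value outside its range is refused whole. The fingers move at their own pace and stop on an object; the grip force is fixed at half the most. Time passes only in rows, so rows that repeat a pose let the fingers close. It gives the time, the measured TCP pose, the force, the opening and the grip force at its end, in the units of the state.
- bot.get_obs(): the state, without advancing time (a new reading comes with each control period).
- bot.capture(name): name is "scene" or "top" or "wrist"; returns (picture, depth): 480x640x3 uint8, blue, green, red; 480x640 float32, m along the optical axis (not along the pixel's ray), 0 where there is no reading.
- bot.camera_model(name): a dict with "fx", "fy", "cx", "cy" (pixels), "distortion" ([k1, k2, p1, p2, k3] as OpenCV has them; the pictures are not rectified), "R" (3x3) and "t" (3): a world point X has camera coordinates R X + t. Camera axes: x right, y down, z forward; pixel columns grow to the right and rows downward; lengths in m; the calibration is good to about 2 mm. A picture is of the moment at which its call begins: read the wrist's pose just before it. camera_model takes no time and is no camera call; for the wrist camera it gives the pose at the moment of the call.
- bot.close_job(): hands the job in; it is judged then, once.
The state is a dict: "clock": time; "joints": joint angles; "joint_vel": joint speeds; "effort": joint torques, N m; "eef_pos": TCP position; "eef_rot": TCP orientation; "force": force on the tool from outside, world axes, zero at the start; "moment": the same for the moment, N m; "opening": finger opening in m; "gripper_force": force on a finger pad.
Only numpy, scipy, OpenCV 4.12 (cv2) and the standard library are available. Lean on these libraries where they do the work, as an engineer would, in place of code of your own. Each camera call takes 0.05 s, during which the arm holds its last target. There are 200 camera calls.

### The job

Take the wooden cutting board off the sloping drainer and stand it on a long edge in the wide slot of the board dryer's steel rack, fully down on the slot floor and about centred along the slot, lowering it in rather than dropping it, and let go. Then start the dryer: press the big button fully down and let it up, then press the small button fully down and let it up; press neither button before the board is home, and never have both down at once. Leave the mug and jar where they are.

Things in the scene. Friction and masses are not known exactly. Their poses are not given: they have to be found in the camera images.
- board: Plain wooden cutting board, 130 mm high (its z axis) x 180 mm long (its y axis) x 12 mm thick (its x axis), about 0.2 kg; origin at its centre. At the start it lies back on the drainer, its z axis 40 degrees from vertical, the upper long edge towards the robot; that edge overhangs free (nothing behind the upper 50 mm). Home in the rack, its centre is 83 mm above the counter.
- drainer: Fixed low steel stand, about 110 x 150 mm and 90 mm high, whose two runners slope down away from the robot (along its +x at yaw 0) and end in a ledge with a 9 mm lip in front; the board lies on it. Origin on the counter under its middle.
- dryer: Fixed white housing, 240 mm (y) x 38 mm high, from x = -112 to +140 mm of its origin, which lies at counter level, z up; buttons on its front part (-x). In a well behind them a steel rack is clipped, 140 mm long (y, centred), slots along y; along +x it has: low bar 14 mm thick, wide slot 17 mm (the only one the board fits), tall plate 6 mm, then three low bars with 9 mm slots.
- well (a point): Point FIXED on the dryer (x = +30 mm, slot-floor height, 18 mm above the counter), axes as the dryer's. The rack clips in anywhere along x and its place is NOT reported, so feel or look for it: the front face of its tall plate is within 28 mm of this point in x, and the wide slot is right in front (-x) of that face. Over the slot floor low bars rise 45 mm, the tall plate 85 mm.
- big_button (a joint): Travel of the big round spring button (40 mm across): 0 up, 0.006 m fully down, about 5 N.
- big_button_top (a point): Centre of the top face of the big button, at the dryer's x = -78 mm, y = +45 mm; pressed straight down.
- small_button (a joint): Travel of the small round spring button (26 mm across): 0 up, 0.006 m fully down, about 5 N.
- small_button_top (a point): Centre of the top face of the small button, at the dryer's x = -78 mm, y = -45 mm; pressed straight down.
- mug: White mug with a handle, 76 mm across, 85 mm high, origin at the centre of its foot; to be left alone.
- jar: Glass jar with a steel lid, 60 mm across, 85 mm high, origin at the centre of its foot; to be left alone.
Not all that is in view belongs to the job. There is more than one size of the board; the one meant has the size given above.

How it is judged:
By the outcome, as a careful person would: the job done as asked, in the order asked, and still so for the second after the job is handed in, with the robot touching nothing.
It also fails if it takes over 54 s, if anything falls off the work surface, if the arm or the gripper's body presses on something with over 40 N, if the wrist force passes 120 N, or if a joint passes its speed limit or range.

## Working session

There is one attempt and no reset: what is moved stays moved. The work goes in short steps, Python scripts to look and compute and a tool call to move; the robot and the scene stay as the last step left them, time stands still between calls to the robot, and variables do not carry over. Pictures are saved under pics/ and viewed, at most 10 in all, crops included, and the job is handed in when it is done.

Besides the shell and the picture viewer there is one more tool, called by a JSON object that holds its "method" and its "body". jog_arm: Moves the arm, as the interface text tells. Its arguments: {"type":"object","properties":{"rows":{"type":"array"}},"required":["rows"]}

```bash
ls; mkdir -p pics; cat > h.py <<'E'
import numpy as np, cv2
from cell import bot
def grab(n):
    m=bot.camera_model(n); p,d=bot.capture(n); return m,p,d
def K(m): return np.array([[m['fx'],0,m['cx']],[0,m['fy'],m['cy']],[0,0,1.]]),np.array(m['distortion'],float)
def rays(m,uv):
    k,D=K(m); u=cv2.undistortPoints(np.array(uv,float).reshape(-1,1,2),k,D).reshape(-1,2)
    d=np.c_[u,np.ones(len(u))]@np.array(m['R']); o=-np.array(m['R']).T@np.array(m['t']); return o,d
def plane(m,uv,z):
    o,d=rays(m,uv); return o+d*((z-o[2])/d[:,2])[:,None]
def pts(m,dep,uv):
    uv=np.array(uv).reshape(-1,2); o,d=rays(m,uv); return o+d*dep[uv[:,1].astype(int),uv[:,0].astype(int)][:,None]
def cloud(m,dep):
    v,u=np.nonzero(dep>0); uv=np.c_[u,v]; return uv,pts(m,dep,uv)
E
python3 - <<'E'
from h import *
for n in ['scene','top']:
    m,p,d=grab(n); cv2.imwrite(f'pics/{n}1.png',p); np.savez(f'{n}1.npz',p=p,d=d,m=np.array(m,dtype=object)); print(n,(d>0).mean(),-np.array(m['R']).T@m['t'])
o=bot.get_obs(); print(o['clock'],o['eef_pos'],o['eef_rot'],bot.tip_extent)
E
```

```text
pics
scene 0.995966796875 [ 1.1229077  -0.22026349  0.68791207]
top 0.9960677083333334 [0.44491854 0.10808053 1.08927639]
0.1 [ 0.11852122 -0.51107889  0.255773  ] [[ 9.74168971e-01  2.25820285e-01 -1.19554001e-04]
 [ 2.25820263e-01 -9.74168243e-01  1.20157136e-03]
 [ 1.54873475e-04 -1.19753125e-03 -9.99999271e-01]] 0.025
```

View pics/scene1.png

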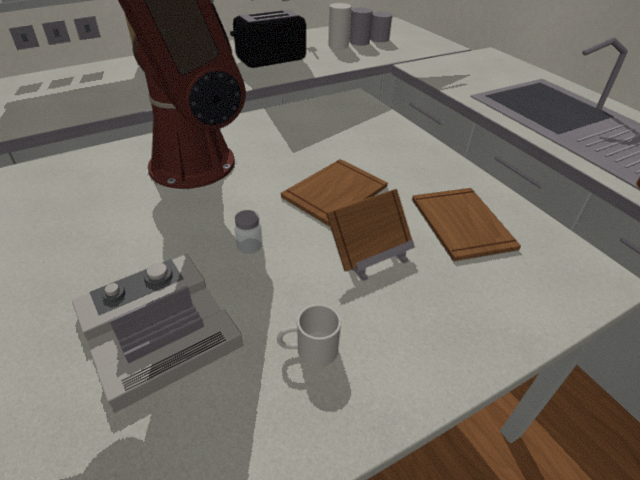

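View pics/top1.png

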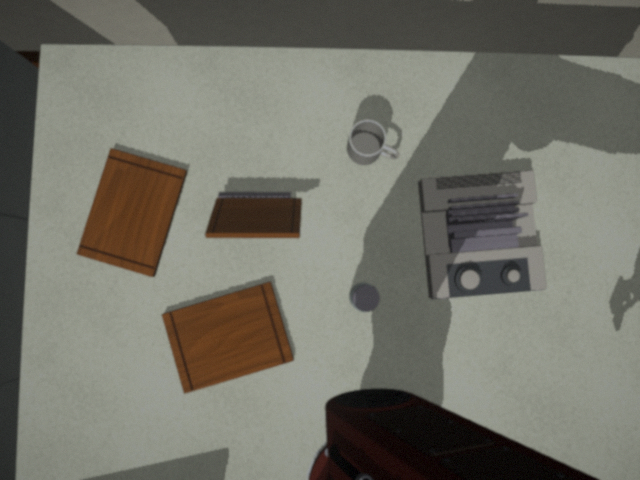

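Three candidate boards appear in the top view: the one leaning on the drainer at (254,217), and two flat on the counter at (132,212) and (228,337). By the description I want the drainer one. The dryer is at (483,235), with the big button at (468,278), the small at (512,273) and the rack at (485,222). The mug is at (368,140) and the jar at (365,297).

```bash
cat > m1.py <<'E'
from h import *
def fit(n,box):
    f=np.load(f'{n}1.npz',allow_pickle=True); p,d,m=f['p'],f['d'],f['m'].item()
    hsv=cv2.cvtColor(p,cv2.COLOR_BGR2HSV); mk=((hsv[...,1]>90)&(hsv[...,0]<25)).astype(np.uint8)
    b=np.zeros_like(mk); x0,y0,x1,y1=box; b[y0:y1,x0:x1]=mk[y0:y1,x0:x1]
    v,u=np.nonzero(cv2.erode(b,np.ones((3,3))));P=pts(m,d,np.c_[u,v])
    P=P[P[:,2]>.012]
    for _ in range(3):
        c=P.mean(0); nn=np.linalg.svd(P-c,full_matrices=False)[2][2]; nn*=np.sign(nn[2]); r=(P-c)@nn; P=P[abs(r)<max(.003,2*r.std())]
    ey=np.cross([0,0,1],nn); ey/=np.linalg.norm(ey); ez=np.cross(nn,ey)
    q=np.c_[(P-c)@ey,(P-c)@ez]
    lo,hi=np.percentile(q,[1,99],axis=0)
    print(n,len(P),'n',nn.round(3),'tilt',np.degrees(np.arccos(nn[2])),'yaw of normal',np.degrees(np.arctan2(nn[1],nn[0])),'size',(hi-lo).round(4),'centre',(c+ey*(lo+hi)[0]/2+ez*(lo+hi)[1]/2).round(4), 'rms',r.std())
    rect=cv2.minAreaRect(q.astype(np.float32)); print(rect)
    print('ctr rect',c+ey*rect[0][0]+ez*rect[0][1],'top mid',c+ez*hi[1],'z',P[:,2].min(),P[:,2].max())
fit('top',(195,185,312,248)); fit('scene',(326,188,415,275))
f=np.load('top1.npz',allow_pickle=True); p,d,m=f['p'],f['d'],f['m'].item()
P=plane(m,[[469,277],[512,273]],.042); print('btn',P, pts(m,d,[[469,277],[512,273]]))
print('jar',pts(m,d,[[365,297]]),'mug',plane(m,[[368,140]],.085))
# dryer cloud: height map
uv=np.array([[x,y] for y in range(165,305) for x in range(415,550)]);Q=pts(m,d,uv)
s=Q[(Q[:,2]>.032)&(Q[:,2]<.042)]; print('housing rect',cv2.minAreaRect(s[:,:2].astype(np.float32)))
t=Q[Q[:,2]>.085]; print('plate',len(t),t.mean(0) if len(t) else 0, cv2.minAreaRect(t[:,:2].astype(np.float32)) if len(t)>3 else 0)
big=cv2.resize(p[160:310,410:560],None,fx=4,fy=4,interpolation=cv2.INTER_CUBIC); cv2.imwrite('pics/dry.png',big)
E
python3 m1.py; python3 -c "
import cv2;p=cv2.imread('pics/top1.png')[180:250,190:320];cv2.imwrite('pics/b.png',cv2.resize(p,None,fx=5,fy=5))"
```

```text
top 2877 n [0.76  0.013 0.65 ] tilt 49.45930435667739 yaw of normal 0.9942694359491466 size [0.1655 0.119 ] centre [0.5611 0.2384 0.0905] rms 0.001135043596762604
((-0.0013225600123405457, -0.0051515474915504456), (0.12622803449630737, 0.17105244100093842), 89.26724243164062)
ctr rect [0.56139674 0.23837993 0.09009883] top mid [0.5224023  0.23902594 0.13566987] z 0.04083598196367788 0.14005514394919705
scene 4496 n [-0.252  0.125  0.959] tilt 16.366202177880336 yaw of normal 153.60015495353468 size [0.1689 0.2991] centre [0.4702 0.2775 0.0603] rms 0.02793687271229037
((-0.005728662014007568, -0.06667061150074005), (0.18810777366161346, 0.3131774365901947), 0.8899818658828735)
ctr rect [0.47044877 0.27711378 0.06041717] top mid [0.59604566 0.20837172 0.10243144] z 0.01248542285434695 0.13614996873384677
btn [[ 0.4498815  -0.19982757  0.042     ]
 [ 0.46005994 -0.28923079  0.042     ]] [[ 0.44978547 -0.19386964  0.06226448]
 [ 0.45982761 -0.2831344   0.05806951]]
jar [[0.40584409 0.01817646 0.08644349]] mug [[0.72024434 0.01725898 0.085     ]]
housing rect ((0.5420613288879395, -0.23143021762371063), (0.25430598855018616, 0.24195855855941772), 5.990367889404297)
plate 348 [ 0.54214767 -0.15447077  0.31381755] ((0.5254102945327759, -0.08977405726909637), (0.033037204295396805, 0.4259225130081177), 17.702274322509766)
```

View pics/b.png

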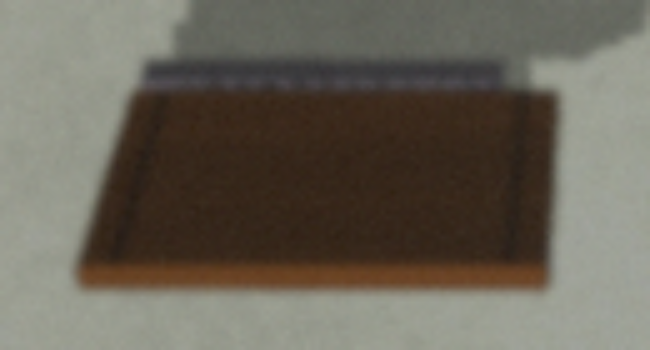

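View pics/dry.png

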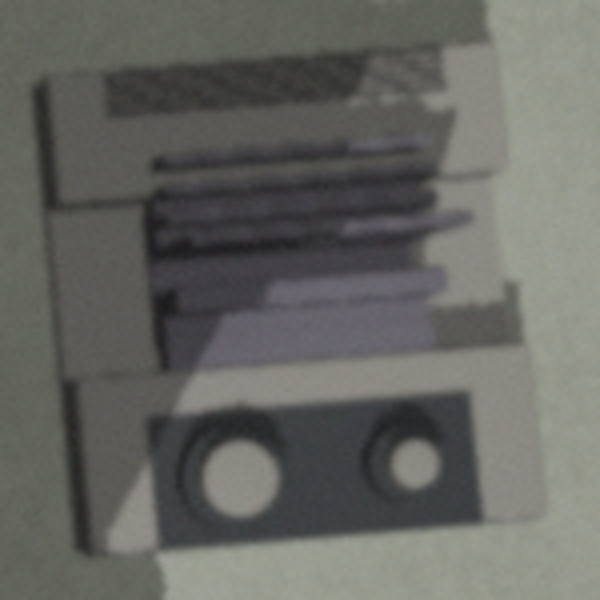

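The crop at pics/b.png shows the leaning board alone, its upper edge at crop (310,277) towards the robot. It fits at about 180 x 130 mm and 40° of tilt, so this is the one. The dryer crop shows the plate, slot and bars, with the big button at (240,478) and the small at (413,464). I'll look at the dryer from the wrist camera first.

{"method": "jog_arm", "body": {"rows": [[1, [0.038, -0.019, -0.014], [0, 0, -7]], [1, [0.076, -0.038, -0.028], [0, 0, -14]], [1, [0.115, -0.056, -0.043], [0, 0, -21]], [1, [0.153, -0.075, -0.057], [0, 0, -28]], [1, [0.191, -0.094, -0.072], [0, 0, -35]], [1, [0.229, -0.113, -0.086], [0, 0, -42]], [1, [0.267, -0.132, -0.1], [0, 0, -49]], [1, [0.306, -0.15, -0.115], [0, 0, -56]], [1, [0.344, -0.169, -0.13], [0, 0, -63]], [1, [0.382, -0.188, -0.144], [0, 0, -70]]]}}

```text
clock: 0.93
eef_pos: [0.4254, -0.2601, 0.3904]
eef_rot: [[0.115, 0.993, -0.0], [0.993, -0.115, -0.0], [-0.0, -0.0, -1.0]]
force: [1.0, -0.4, 0.5]
opening: 0.0852
gripper_force: 0.0
```

```bash
python3 - <<'E'
from h import *
o=bot.get_obs(); print(o['clock'],o['eef_pos'],o['eef_rot'],o['joints'])
m=bot.camera_model('wrist'); R=np.array(m['R']);c=-R.T@m['t']; print('cam',c,R[2],'tool frame off',o['eef_rot'].T@(c-o['eef_pos']),'axis',o['eef_rot'].T@R[2])
f=np.load('top1.npz',allow_pickle=True);k,D=K(m)
print(cv2.projectPoints(np.array([[.53,-.23,.06],[.45,-.195,.06],[.46,-.285,.06],[.56,-.16,.1],[.57,-.3,.1]]),cv2.Rodrigues(R)[0],np.array(m['t'],float),k,D)[0].reshape(-1,2))
E
```

```text
0.9333 [ 0.42535973 -0.26009206  0.39044618] [[ 1.14963563e-01  9.93369708e-01 -4.41001226e-05]
 [ 9.93369709e-01 -1.14963564e-01 -3.26827673e-05]
 [-3.75359783e-05 -4.00503985e-05 -9.99999998e-01]] [-6.95516058e-01  2.04174133e-01  8.03364098e-02  1.44697152e+00
 -5.33498684e-05  9.90498589e-01]
cam [ 0.43355637 -0.19443432  0.50765716] [-0.03066775 -0.25810824 -0.96562913] tool frame off [ 0.06616033  0.00058935 -0.11721349] axis [-2.59886336e-01 -7.52693465e-04  9.65638921e-01]
[[403.44801446 160.34280528]
 [330.19922192 136.9607163 ]
 [346.66121688 214.57693737]
 [438.53121671  87.48398892]
 [452.20181117 223.80473868]]
```

{"method": "jog_arm", "body": {"rows": [[1, [0.0, 0.03, 0], [0, 0, 0]], [1, [0.0, 0.065, 0], [0, 0, 0]], [1, [-0.02, 0.085, 0], [0, 0, 0]], [1, [-0.02, 0.085, 0], [0, 0, 0]], [1, [-0.02, 0.085, 0], [0, 0, 0]]]}}

```text
clock: 1.35
eef_pos: [0.5068, -0.2923, 0.3882]
eef_rot: [[0.121, 0.993, -0.002], [0.993, -0.121, 0.001], [0.001, -0.002, -1.0]]
force: [-0.5, 0.8, 0.4]
opening: 0.0851
gripper_force: 0.0
```

```bash
cat > m2.py <<'E'
from h import *
o=bot.get_obs(); m,p,d=grab('wrist'); cv2.imwrite('pics/w1.png',p); np.savez('w1.npz',p=p,d=d,m=np.array(m,dtype=object)); print(o['clock'],o['eef_pos'],abs(o['joint_vel']).max())
uv,P=cloud(m,d)
s=P[(P[:,2]>.03)&(P[:,2]<.042)&(P[:,0]>.35)&(P[:,0]<.75)&(P[:,1]<-.05)&(P[:,1]>-.4)]
r=cv2.minAreaRect(s[:,:2].astype(np.float32)); print('housing',r)
yaw=np.radians(r[2] if r[2]<45 else r[2]-90)
ex=np.array([np.cos(yaw),np.sin(yaw)]);ey=np.array([-ex[1],ex[0]])
org=np.array(r[0])-.014*ex; print('yaw',np.degrees(yaw),'origin',org)
L=np.c_[(P[:,:2]-org)@ex,(P[:,:2]-org)@ey,P[:,2]]
b=L[(L[:,0]<-.05)&(L[:,0]>-.112)&(L[:,2]>.044)&(L[:,2]<.075)]
for sg in (1,-1):
    q=b[b[:,1]*sg>0]; q=q[q[:,2]>np.percentile(q[:,2],60)-.002]; c,rr=cv2.minEnclosingCircle(q[:,:2].astype(np.float32)); print('btn local',q.mean(0),len(q),c,rr)
w=L[(abs(L[:,1])<.06)&(L[:,0]>-.05)&(L[:,0]<.12)]
bins=np.arange(-.05,.12,.002)
print('x(mm) : max z, median')
for x in bins:
    q=w[(w[:,0]>=x)&(w[:,0]<x+.002),2]
    if len(q): print(int(round(x*1e3)),(np.percentile(q,[5,50,95])*1e3).round(),len(q),end='; ')
t=L[(L[:,2]>.094)&(L[:,2]<.112)&(abs(L[:,1])<.08)&(L[:,0]>-.02)&(L[:,0]<.08)]; print('\nplate',len(t),np.percentile(t,[2,50,98],axis=0),cv2.minAreaRect(t[:,:2].astype(np.float32)))
E
python3 m2.py
```

```text
1.35 [ 0.50677506 -0.29226812  0.38821835] 0.05045484034487655
housing ((0.5399875044822693, -0.23158057034015656), (0.25317904353141785, 0.24163615703582764), 5.949802875518799)
yaw 5.949802875518799 origin [ 0.52606292 -0.23303177]
btn local [-0.0769164   0.04494519  0.05960924] 1031 (-0.07712686061859131, 0.0447830930352211) 0.019934020936489105
btn local [-0.07643369 -0.04466261  0.05814321] 449 (-0.07663412392139435, -0.04444102197885513) 0.019947679713368416
x(mm) : max z, median
-50 [ 38. 447. 456.] 1057; -48 [ 38. 449. 457.] 1118; -46 [ 38. 450. 459.] 1080; -44 [ 38. 451. 461.] 943; -42 [ 37. 451. 461.] 927; -40 [ 37. 452. 462.] 925; -38 [ 37. 450. 462.] 1049; -36 [ 37. 448. 461.] 1206; -34 [ 37. 448. 461.] 1274; -32 [ 37. 448. 461.] 1237; -30 [ 37. 447. 461.] 1092; -28 [ 37. 445. 453.] 934; -26 [ 37. 445. 453.] 912; -24 [ 37. 446. 453.] 886; -22 [ 37. 445. 453.] 900; -20 [ 35. 445. 453.] 901; -18 [ 35. 445. 453.] 935; -16 [ 35. 445. 453.] 941; -14 [ 35. 445. 453.] 927; -12 [ 35. 445. 461.] 959; -10 [ 35. 446. 461.] 1014; -8 [ 35. 455. 461.] 979; -6 [ 35. 456. 461.] 890; -4 [
[... 876 characters left out ...]
 63.] 90; 78 [36. 38. 39.] 37; 80 [36. 38. 39.] 176; 82 [36. 43. 62.] 410; 84 [38. 58. 63.] 492; 86 [61. 63. 64.] 198; 88 [61. 62. 64.] 149; 90 [61. 62. 63.] 12; 94 [36. 38. 39.] 81; 96 [36. 38. 39.] 183; 98 [36. 38. 39.] 180; 100 [36. 38. 39.] 188; 102 [36. 38. 39.] 184; 104 [36. 38. 39.] 190; 106 [36. 37. 39.] 182; 108 [36. 38. 39.] 190; 110 [36. 37. 39.] 190; 112 [36. 38. 39.] 185; 114 [36. 38. 39.] 203; 116 [37. 38. 40.] 168; 118 [36. 38. 39.] 197; 
plate 986 [[ 0.03916644 -0.06657433  0.09525535]
 [ 0.0417261   0.00487173  0.10238934]
 [ 0.04508053  0.06746633  0.10420696]] ((0.04218757152557373, 0.00016692280769348145), (0.006389454938471317, 0.13974134624004364), 0.033301256597042084)
```

View pics/w1.png

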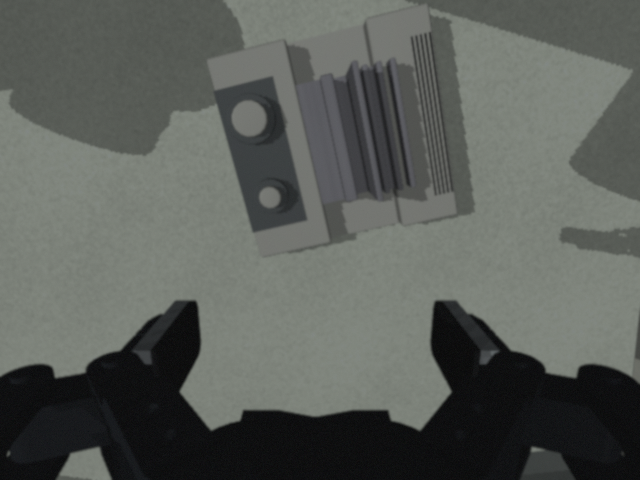

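The wrist picture shows the dryer square on, with the big button at (252,118), the small at (272,195), the wide slot near (345,140) and the tall plate at (370,130). The cloud puts the plate's front face at dryer x = 39 mm, and the sizes match. Next is the board.

```bash
cat >> h.py <<'E'
from scipy.spatial.transform import Rotation as Ro
def frame(tilt,yaw): # tool x along +y turned by yaw, tool z down tilted forward
    c,s=np.cos,np.sin; t,a=np.radians([tilt,yaw]); x=np.array([-s(a),c(a),0]); z=np.array([s(t)*c(a),s(t)*s(a),-c(t)]); return np.c_[x,np.cross(z,x),z]
def rel(pos,R):
    o=bot.get_obs(); R0=o['eef_rot']; print('t',o['clock'],'shift',(R0.T@(np.array(pos)-o['eef_pos'])).round(4),'turn',np.degrees(Ro.from_matrix(R0.T@R).as_rotvec()).round(2))
E
python3 -c "
from h import *
rel([.466,.238,.194],frame(40,1))"
```

```text
t 1.4 shift [ 0.5209 -0.1036  0.1955] turn [-40.03   2.72  -7.65]
```

{"method": "jog_arm", "body": {"rows": [[0.55, [0.037, -0.007, 0.01], [-3, 0.2, -0.5]], [0.55, [0.074, -0.015, 0.024], [-6, 0.4, -1]], [0.55, [0.111, -0.022, 0.038], [-9, 0.6, -1.7]], [0.55, [0.149, -0.03, 0.052], [-12, 0.8, -2.3]], [0.55, [0.186, -0.037, 0.067], [-15, 1, -2.9]], [0.55, [0.223, -0.044, 0.081], [-18, 1.2, -3.4]], [0.55, [0.26, -0.052, 0.096], [-21, 1.4, -4]], [0.55, [0.298, -0.059, 0.11], [-24, 1.6, -4.6]], [0.55, [0.335, -0.067, 0.124], [-27, 1.8, -5.2]], [0.55, [0.372, -0.074, 0.138], [-30, 2, -5.7]]]}}

```text
clock: 2.23
eef_pos: [0.476, 0.0876, 0.2521]
eef_rot: [[0.018, 0.863, 0.505], [1.0, -0.02, -0.001], [0.009, 0.505, -0.863]]
force: [2.1, -0.9, -0.2]
opening: 0.047
gripper_force: 0.0
```

```bash
python3 -c "
from h import *
rel([.466,.238,.194],frame(40,1))"
```

```text
t 2.2333 shift [ 0.1496 -0.0409  0.0449] turn [-9.67  0.74 -1.95]
```

{"method": "jog_arm", "body": {"rows": [[0.55, [0.037, -0.01, 0.011], [-2.4, 0.2, -0.5]], [0.55, [0.075, -0.02, 0.022], [-4.8, 0.4, -1]], [0.55, [0.112, -0.03, 0.034], [-7.2, 0.6, -1.5]], [0.55, [0.1496, -0.041, 0.045], [-9.7, 0.7, -2]], [0.55, [0.1496, -0.041, 0.045], [-9.7, 0.7, -2]], [0.55, [0.1496, -0.041, 0.045], [-9.7, 0.7, -2]], [0.55, [0.1496, -0.041, 0.045], [-9.7, 0.7, -2]]]}}

```text
clock: 2.82
eef_pos: [0.4668, 0.2363, 0.1938]
eef_rot: [[-0.019, 0.769, 0.639], [1.0, 0.016, 0.01], [-0.002, 0.639, -0.769]]
force: [-0.6, 0.2, 0.3]
opening: 0.0467
gripper_force: 0.0
```

```bash
cat > m3.py <<'E'
from h import *
o=bot.get_obs(); m,p,d=grab('wrist'); cv2.imwrite('pics/w2.png',p)
hsv=cv2.cvtColor(p,cv2.COLOR_BGR2HSV); uv,P=cloud(m,d); h=hsv[uv[:,1],uv[:,0]]
k=(h[:,1]>90)&(h[:,0]<25)&(P[:,2]>.03)&(P[:,2]<.16)&(P[:,0]>.46); uv,P=uv[k],P[k]; print(len(P))
T=(P-o['eef_pos'])@o['eef_rot'] # tool frame
print('tool-frame pct x,y,z',np.percentile(T,[1,25,50,75,99],axis=0).round(4).tolist())
n0=np.array([.76,.013,.65]); r=P@n0; A=P[r>np.median(r)-.004]
for _ in range(4):
    c=A.mean(0); n=np.linalg.svd(A-c,full_matrices=False)[2][2]; n*=np.sign(n[2]); rr=(A-c)@n; A=A[abs(rr)<max(.002,2*rr.std())]
ey=np.cross([0,0,1],n);ey/=np.linalg.norm(ey); ez=np.cross(n,ey); q=np.c_[(A-c)@ey,(A-c)@ez]; rc=cv2.minAreaRect(q.astype(np.float32))
print('n',n,'tilt z',90-np.degrees(np.arccos(n[2])),'yaw',np.degrees(np.arctan2(n[1],n[0])),'rect',rc,'hi',np.percentile(q,[.5,99.5],axis=0))
lo,hi=np.percentile(q,[.5,99.5],axis=0); top=c+ey*(lo[0]+hi[0])/2+ez*hi[1]-.006*n; print('top edge mid (mid plane)',top)
R=frame(-np.degrees(np.arccos(n[2]))+90,np.degrees(np.arctan2(n[1],n[0]))); rel(top+.014*R[:,2],R)
E
python3 m3.py
```

```text
6344
tool-frame pct x,y,z [[-0.0839, -0.0066, 0.0794], [-0.0281, -0.004, 0.0805], [0.018, -0.0012, 0.0809], [0.057, 0.0014, 0.0814], [0.0894, 0.0041, 0.0826]]
n [-0.61210043 -0.01220022  0.79068592] tilt z 52.24965779685942 yaw -178.85814744080952 rect ((0.010309524834156036, 0.000144831370562315), (0.009505628608167171, 0.1781006008386612), 89.8965072631836) hi [[-0.0780916  -0.00465175]
 [ 0.09744072  0.00479954]]
top edge mid (mid plane) [0.52547592 0.23976247 0.129323  ]
t 2.8667 shift [ 0.0033 -0.0111  0.0865] turn [   0.14 -129.4   124.86]
```

View pics/w2.png

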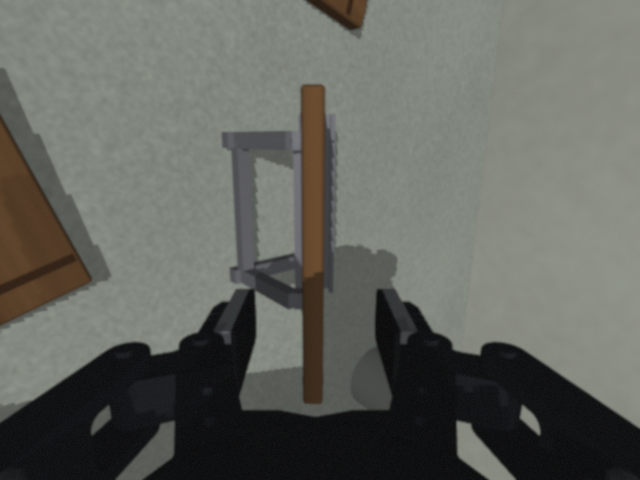

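The wrist picture shows the board edge on, from (313,85) to (313,402), centred between the fingers at (235,330) and (395,330). It has a clear run 81 mm ahead.

{"method": "jog_arm", "body": {"rows": [[0.55, [0.003, -0.001, 0.02], [0, 0, 0]], [0.55, [0.003, -0.001, 0.045], [0, 0, 0]], [0.55, [0.003, -0.001, 0.07], [0, 0, 0]], [0.55, [0.003, -0.001, 0.085], [0, 0, 0]], [0.55, [0.003, -0.001, 0.095], [0, 0, 0]], [0.55, [0.003, -0.001, 0.095], [0, 0, 0]], [0.0, [0.003, -0.001, 0.095], [0, 0, 0]], [0.0, [0.003, -0.001, 0.095], [0, 0, 0]], [0.0, [0.003, -0.001, 0.095], [0, 0, 0]], [0.0, [0.003, -0.001, 0.095], [0, 0, 0]]]}}

```text
clock: 3.7
eef_pos: [0.5269, 0.24, 0.1205]
eef_rot: [[-0.018, 0.768, 0.64], [1.0, 0.015, 0.01], [-0.002, 0.64, -0.769]]
force: [-5.6, -3.4, 3.6]
opening: 0.0117
gripper_force: 59.3
```

{"method": "jog_arm", "body": {"rows": [[0.0, [0, 0, 0], [0, 0, 0]], [0.0, [0, 0, 0], [0, 0, 0]], [0.0, [0, 0, 0], [0, 0, 0]]]}}

```text
clock: 3.95
eef_pos: [0.5268, 0.24, 0.1204]
eef_rot: [[-0.018, 0.768, 0.64], [1.0, 0.015, 0.009], [-0.003, 0.64, -0.768]]
force: [-6.6, -4.1, 6.5]
opening: 0.0116
gripper_force: 59.7
```

{"method": "jog_arm", "body": {"rows": [[0.0, [0, 0, -0.006], [0, 0, 0]], [0.0, [0, 0.001, -0.016], [0, 0, 0]], [0.0, [0, 0.012, -0.032], [0, 0, 0]], [0.0, [0, 0.033, -0.055], [0, 0, 0]], [0.0, [0, 0.056, -0.083], [0, 0, 0]], [0.0, [0, 0.08, -0.11], [0, 0, 0]], [0.0, [0, 0.09, -0.122], [0, 0, 0]]]}}

```text
clock: 4.53
eef_pos: [0.5196, 0.2416, 0.2774]
eef_rot: [[-0.019, 0.765, 0.644], [1.0, 0.014, 0.013], [0.001, 0.644, -0.765]]
force: [1.6, 0.6, -1.7]
opening: 0.0114
gripper_force: 58.9
```

```bash
python3 -c "
from h import *
rel([.5566,-.2298,.28],frame(0,5.98))"
```

```text
t 4.5333 shift [-0.472   0.0235  0.0158] turn [40.1   1.67 -4.72]
```

{"method": "jog_arm", "body": {"rows": [[0.0, [-0.015, 0.001, 0.0], [1, 0, -0.1]], [0.0, [-0.045, 0.003, 0.001], [4, 0.2, -0.5]], [0.0, [-0.08, 0.004, 0.002], [7, 0.3, -0.8]], [0.0, [-0.115, 0.006, 0.004], [10, 0.4, -1.2]], [0.0, [-0.15, 0.008, 0.005], [13, 0.6, -1.5]], [0.0, [-0.185, 0.009, 0.006], [16, 0.7, -1.9]], [0.0, [-0.22, 0.011, 0.007], [19, 0.8, -2.2]], [0.0, [-0.255, 0.013, 0.009], [22, 0.9, -2.6]], [0.0, [-0.29, 0.015, 0.01], [25, 1, -2.9]], [0.0, [-0.325, 0.016, 0.011], [28, 1.2, -3.3]]]}}

```text
clock: 5.37
eef_pos: [0.5433, -0.0854, 0.2746]
eef_rot: [[-0.079, 0.976, 0.202], [0.997, 0.079, 0.008], [-0.008, 0.202, -0.979]]
force: [1.6, 0.6, -2.0]
opening: 0.0112
gripper_force: 59.0
```

```bash
python3 -c "
from h import *
rel([.5566,-.2298,.28],frame(0,5.98))"
```

```text
t 5.3667 shift [-0.1451  0.0027 -0.0038] turn [11.65  0.6  -1.4 ]
```

{"method": "jog_arm", "body": {"rows": [[0.0, [-0.035, 0.001, -0.001], [3, 0.1, -0.3]], [0.0, [-0.07, 0.001, -0.002], [6, 0.3, -0.7]], [0.0, [-0.1, 0.002, -0.003], [9, 0.4, -1]], [0.0, [-0.125, 0.002, -0.003], [11, 0.5, -1.2]], [0.0, [-0.14, 0.003, -0.004], [11.65, 0.6, -1.4]], [0.0, [-0.145, 0.003, -0.004], [11.65, 0.6, -1.4]], [0.0, [-0.145, 0.003, -0.004], [11.65, 0.6, -1.4]], [0.0, [-0.145, 0.003, -0.004], [11.65, 0.6, -1.4]]]}}

```text
clock: 6.03
eef_pos: [0.5569, -0.2274, 0.2795]
eef_rot: [[-0.104, 0.995, 0.002], [0.995, 0.104, 0.0], [0.0, 0.002, -1.0]]
force: [0.5, 0.1, -1.6]
opening: 0.0113
gripper_force: 59.0
```

```bash
cat > m4.py <<'E'
from h import *
o=bot.get_obs(); print(o['clock'],abs(o['joint_vel']).max())
for n in ['wrist','scene']:
    m,p,d=grab(n); cv2.imwrite(f'pics/{n}4.png',p); np.savez(f'{n}4.npz',p=p,d=d,m=np.array(m,dtype=object))
    hsv=cv2.cvtColor(p,cv2.COLOR_BGR2HSV); uv,P=cloud(m,d); h=hsv[uv[:,1],uv[:,0]]
    T=(P-o['eef_pos'])@o['eef_rot']
    k=(h[:,1]>90)&(h[:,0]<25)&(abs(T[:,1])<.05)&(abs(T[:,0])<.15)&(T[:,2]>-.03)&(T[:,2]<.14); B=T[k]; W=P[k]
    print(n,len(B),'board tool-frame',np.percentile(B,[1,50,99],axis=0).round(4).tolist(),'world z',np.percentile(W[:,2],[.5,99.5]))
    if n=='scene':
        A=B
        for _ in range(4):
            c=A.mean(0); nn=np.linalg.svd(A-c,full_matrices=False)[2][2]; rr=(A-c)@nn; A=A[abs(rr)<max(.002,2*rr.std())]
        print('face normal in tool',nn,'c',c,len(A)); nw=o['eef_rot']@nn; print('world yaw',np.degrees(np.arctan2(nw[1],nw[0])),nw)
    ex=np.array([np.cos(np.radians(5.95)),np.sin(np.radians(5.95))]);ey=np.array([-ex[1],ex[0]]);org=np.array([.52606,-.23303])
    L=np.c_[(P[:,:2]-org)@ex,(P[:,:2]-org)@ey,P[:,2]]
    t=L[(L[:,2]>.094)&(L[:,2]<.112)&(abs(L[:,1])<.08)&(L[:,0]>.02)&(L[:,0]<.06)&(h[:,1]<80)]
    if len(t)>20: print('plate',len(t),np.percentile(t,[2,50,98],axis=0).round(4).tolist())
    bl=np.c_[(W[:,:2]-org)@ex,(W[:,:2]-org)@ey,W[:,2]]; print('board dryer-frame',np.percentile(bl,[1,50,99],axis=0).round(4).tolist())
rel([.5566,-.2298,.28],frame(0,5.98))
E
python3 m4.py
```

```text
6.0333 0.013897655415342639
wrist 15180 board tool-frame [[-0.0163, -0.005, -0.0157], [0.0446, 0.0005, -0.0142], [0.0874, 0.0062, -0.0124]] world z [0.29146346 0.29538696]
board dryer-frame [[0.0262, -0.014, 0.2919], [0.0318, 0.047, 0.2937], [0.0374, 0.0898, 0.2952]]
scene 7895 board tool-frame [[-0.0877, -0.0029, -0.0163], [-0.0128, 0.0048, 0.0418], [0.0862, 0.0073, 0.1099]] world z [0.16883215 0.29618174]
face normal in tool [-1.69766302e-04  9.99981611e-01  6.06208980e-03] c [-0.00551032  0.00480952  0.0454235 ] 7193
world yaw 5.950005730120993 [ 0.99460269  0.10365959 -0.0044922 ]
plate 554 [[0.0375, -0.0677, 0.0944], [0.0426, -0.0034, 0.1019], [0.0452, 0.0668, 0.1061]]
board dryer-frame [[0.0283, -0.0853, 0.1696], [0.0361, -0.0104, 0.2377], [0.0386, 0.0886, 0.2958]]
t 6.1333 shift [-0.0028 -0.0006 -0.0002] turn [0.1  0.01 0.03]
```

View pics/scene4.png

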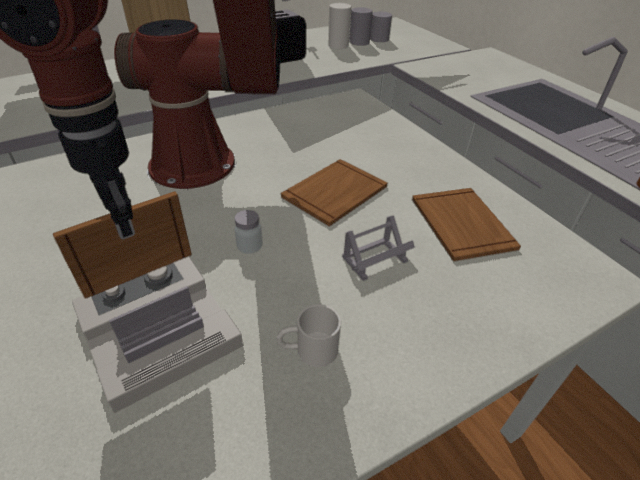

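View pics/wrist4.png

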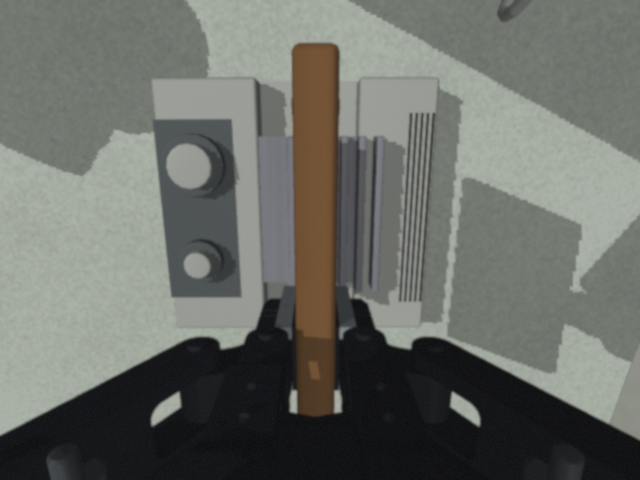

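The scene picture shows the board held upright and level above the dryer, centred at about (125,245), with the drainer empty at (380,250). The wrist picture shows it lined up over the slot at (315,200), parallel to the bars. By the depth readings it is within about 1 mm of the slot centre, so I'll lower it.

{"method": "jog_arm", "body": {"rows": [[0.0, [-0.002, 0, 0.015], [0.1, 0, 0]], [0.0, [-0.002, 0, 0.035], [0.1, 0, 0]], [0.0, [-0.002, 0, 0.05], [0.1, 0, 0]], [0.0, [-0.002, 0, 0.058], [0.1, 0, 0]], [0.0, [-0.002, 0, 0.064], [0.1, 0, 0]], [0.0, [-0.002, 0, 0.07], [0.1, 0, 0]], [0.0, [-0.002, 0, 0.076], [0.1, 0, 0]], [0.0, [-0.002, 0, 0.082], [0.1, 0, 0]], [0.0, [-0.002, 0, 0.088], [0.1, 0, 0]], [0.0, [-0.002, 0, 0.092], [0.1, 0, 0]]]}}

```text
clock: 6.97
eef_pos: [0.5575, -0.2302, 0.1868]
eef_rot: [[-0.104, 0.995, -0.001], [0.995, 0.104, -0.0], [-0.0, -0.001, -1.0]]
force: [-0.7, -0.8, -1.4]
opening: 0.0115
gripper_force: 58.8
```

```bash
python3 -c "
from h import *
o=bot.get_obs();print(o['force'],o['moment'])
rel([.5566,-.2298,.1337],frame(0,5.98))"
```

```text
[-0.66750291 -0.76884787 -1.4302912 ] [ 0.01859903 -0.03596368 -0.00352911]
t 6.9667 shift [ 0.0005 -0.0008  0.0531] turn [-0.03  0.01 -0.03]
```

{"method": "jog_arm", "body": {"rows": [[0.0, [0, -0.0005, 0.003], [0, 0, 0]], [0.0, [0, -0.0005, 0.006], [0, 0, 0]], [0.0, [0, -0.0005, 0.009], [0, 0, 0]], [0.0, [0, -0.0005, 0.012], [0, 0, 0]], [0.0, [0, -0.0005, 0.015], [0, 0, 0]], [0.0, [0, -0.0005, 0.018], [0, 0, 0]]]}}

```text
clock: 7.47
eef_pos: [0.5571, -0.2304, 0.1691]
eef_rot: [[-0.104, 0.995, -0.0], [0.995, 0.104, -0.0], [-0.0, -0.0, -1.0]]
force: [-0.3, 0.4, -1.5]
opening: 0.0117
gripper_force: 58.8
```

{"method": "jog_arm", "body": {"rows": [[0.0, [0, 0, 0.006], [0, 0, 0]], [0.0, [0, 0, 0.012], [0, 0, 0]], [0.0, [0, 0, 0.018], [0, 0, 0]], [0.0, [0, 0, 0.023], [0, 0, 0]], [0.0, [0, 0, 0.027], [0, 0, 0]], [0.0, [0, 0, 0.03], [0, 0, 0]], [0.0, [0, 0, 0.032], [0, 0, 0]], [0.0, [0, 0, 0.034], [0, 0, 0]], [0.0, [0, 0, 0.0345], [0, 0, 0]], [0.0, [0, 0, 0.035], [0, 0, 0]]]}}

```text
clock: 8.3
eef_pos: [0.5571, -0.2304, 0.1344]
eef_rot: [[-0.104, 0.995, -0.0], [0.995, 0.104, -0.0], [-0.0, -0.0, -1.0]]
force: [-0.2, 0.4, -1.8]
opening: 0.0117
gripper_force: 58.8
```

Not yet touching the floor, so I'll go on in fine steps.

{"method": "jog_arm", "body": {"rows": [[0.0, [0, 0, 0.0005], [0, 0, 0]], [0.0, [0, 0, 0.001], [0, 0, 0]], [0.0, [0, 0, 0.0015], [0, 0, 0]], [0.0, [0, 0, 0.0015], [0, 0, 0]]]}}

```text
clock: 8.63
eef_pos: [0.5572, -0.2303, 0.1335]
eef_rot: [[-0.104, 0.995, 0.0], [0.995, 0.104, -0.001], [-0.001, 0.0, -1.0]]
force: [-1.3, 1.7, 3.6]
opening: 0.0115
gripper_force: 59.8
```

Contact came at the expected height of 0.1337 m, so the board is on the floor. Release.

{"method": "jog_arm", "body": {"rows": [[0.4, [0, 0, 0], [0, 0, 0]], [0.4, [0, 0, 0], [0, 0, 0]], [0.4, [0, 0, 0], [0, 0, 0]], [0.4, [0, 0, 0], [0, 0, 0]], [0.4, [0, 0, -0.01], [0, 0, 0]], [0.4, [0, 0, -0.03], [0, 0, 0]], [0.4, [0, 0, -0.06], [0, 0, 0]], [0.4, [0, 0, -0.1], [0, 0, 0]], [0.4, [0, 0, -0.12], [0, 0, 0]], [0.4, [0, 0, -0.12], [0, 0, 0]]]}}

```text
clock: 9.47
eef_pos: [0.5592, -0.2315, 0.259]
eef_rot: [[-0.104, 0.995, 0.007], [0.995, 0.104, -0.005], [-0.005, 0.007, -1.0]]
force: [-0.3, 0.5, -0.3]
opening: 0.0344
gripper_force: 0.0
```

```bash
sed 's/4\.png/5.png/;s/4\.npz/5.npz/;s/(T\[:,2\]>-.03)&(T\[:,2\]<.14)/(P[:,2]>.06)\&(P[:,2]<.2)/' m4.py > m5.py; sed -i '$d' m5.py; cat >> m5.py <<'E'
org3=org
for nm,l in (('big',(-.078,.045)),('small',(-.078,-.045))):
    w=org+l[0]*ex+l[1]*ey; print(nm,w); rel([w[0],w[1],.11],frame(0,5.98))
E
python3 m5.py
```

```text
9.4667 0.08628583886654421
wrist 4949 board tool-frame [[-0.0835, -0.0072, 0.1096], [0.0157, -0.0019, 0.1114], [0.0892, 0.0035, 0.1132]] world z [0.14561646 0.14932906]
plate 1510 [[0.0396, -0.0658, 0.1011], [0.0423, 0.0057, 0.1026], [0.0452, 0.0675, 0.104]]
board dryer-frame [[0.0267, -0.0859, 0.1459], [0.032, 0.0132, 0.1476], [0.0374, 0.0867, 0.1491]]
scene 2949 board tool-frame [[-0.0866, -0.0078, 0.1083], [-0.0083, 0.0011, 0.1317], [0.0883, 0.0037, 0.1953]] world z [0.06213561 0.15090026]
face normal in tool [0.00324904 0.9999735  0.00651482] c [-0.00496682  0.00124669  0.13774047] 2452
world yaw 6.147162401936866 [9.94250134e-01 1.07082513e-01 7.71596206e-05]
plate 567 [[0.0357, -0.0672, 0.0943], [0.0426, -0.0047, 0.102], [0.0454, 0.067, 0.1059]]
board dryer-frame [[0.0261, -0.0892, 0.0636], [0.0351, -0.0108, 0.1273], [0.0377, 0.0857, 0.1507]]
big [ 0.44381548 -0.19635795]
t 9.5667 shift [ 0.0461 -0.1098  0.1441] turn [ 0.09  0.1  -0.03]
small [ 0.45314493 -0.2858731 ]
t 9.5667 shift [-0.0439 -0.1098  0.1442] turn [ 0.09  0.1  -0.03]
```

View pics/wrist5.png

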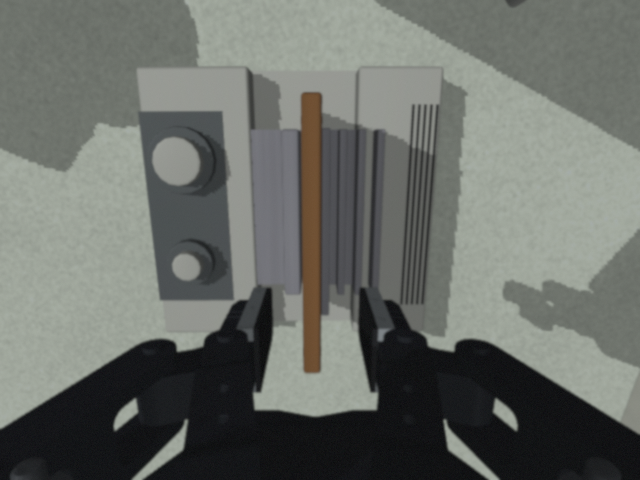

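The wrist picture shows the board upright in the slot along (312,95)-(312,372), just in front of the plate. Its top is at 147.6 mm (148 expected) and it is centred within 1 mm. Now the big button, with fingers shut.

{"method": "jog_arm", "body": {"rows": [[0, [0.015, -0.035, 0.0], [0, 0, 0]], [0, [0.03, -0.07, 0.0], [0, 0, 0]], [0, [0.046, -0.11, 0.02], [0, 0, 0]], [0, [0.046, -0.11, 0.05], [0, 0, 0]], [0, [0.046, -0.11, 0.085], [0, 0, 0]], [0, [0.046, -0.11, 0.12], [0, 0, 0]], [0, [0.046, -0.11, 0.144], [0, 0, 0]], [0, [0.046, -0.11, 0.15], [0, 0, 0]], [0, [0.046, -0.11, 0.15], [0, 0, 0]], [0, [0.046, -0.11, 0.15], [0, 0, 0]]]}}

```text
clock: 10.4
eef_pos: [0.4429, -0.1961, 0.1033]
eef_rot: [[-0.104, 0.995, -0.001], [0.995, 0.104, -0.0], [-0.0, -0.001, -1.0]]
force: [0.8, 0.1, 0.9]
opening: -0.0004
gripper_force: 0.0
```

{"method": "jog_arm", "body": {"rows": [[0, [0, 0, 0.004], [0, 0, 0]], [0, [0, 0, 0.008], [0, 0, 0]], [0, [0, 0, 0.012], [0, 0, 0]], [0, [0, 0, 0.016], [0, 0, 0]], [0, [0, 0, 0.018], [0, 0, 0]], [0, [0, 0, 0.02], [0, 0, 0]], [0, [0, 0, 0.02], [0, 0, 0]]]}}

```text
clock: 10.98
eef_pos: [0.4428, -0.196, 0.0827]
eef_rot: [[-0.104, 0.995, -0.001], [0.995, 0.104, -0.0], [-0.0, -0.001, -1.0]]
force: [-0.4, -0.5, 2.1]
opening: 0.0001
gripper_force: 1.3
```

{"method": "jog_arm", "body": {"rows": [[0, [0, 0, 0.001], [0, 0, 0]], [0, [0, 0, 0.002], [0, 0, 0]], [0, [0, 0, 0.003], [0, 0, 0]], [0, [0, 0, 0.003], [0, 0, 0]]]}}

```text
clock: 11.32
eef_pos: [0.4429, -0.196, 0.0799]
eef_rot: [[-0.104, 0.995, -0.0], [0.995, 0.104, -0.0], [-0.0, -0.0, -1.0]]
force: [-1.0, 0.5, 4.2]
opening: -0.0002
gripper_force: 2.2
```

{"method": "jog_arm", "body": {"rows": [[0, [0, 0, 0.001], [0, 0, 0]], [0, [0, 0, 0.0015], [0, 0, 0]], [0, [0, 0, 0.0015], [0, 0, 0]]]}}

```text
clock: 11.57
eef_pos: [0.4429, -0.196, 0.0789]
eef_rot: [[-0.104, 0.995, -0.0], [0.995, 0.104, -0.0], [-0.0, -0.0, -1.0]]
force: [-2.9, 2.1, 12.7]
opening: 0.0
gripper_force: 6.2
```

The force jumped from 4 to 13 N, so the button is at its stop. A touch more, then up and over to the small button.

{"method": "jog_arm", "body": {"rows": [[0, [0, 0, 0.0005], [0, 0, 0]], [0, [0, 0, 0.0005], [0, 0, 0]], [0, [0, 0, -0.01], [0, 0, 0]], [0, [0, 0, -0.025], [0, 0, 0]], [0, [-0.03, 0, -0.028], [0, 0, 0]], [0, [-0.06, 0, -0.028], [0, 0, 0]], [0, [-0.09, 0, -0.028], [0, 0, 0]], [0, [-0.09, 0, -0.025], [0, 0, 0]], [0, [-0.09, 0, -0.02], [0, 0, 0]], [0, [-0.09, 0, -0.015], [0, 0, 0]]]}}

```text
clock: 12.4
eef_pos: [0.4517, -0.285, 0.0926]
eef_rot: [[-0.103, 0.995, -0.001], [0.995, 0.103, 0.001], [0.001, -0.001, -1.0]]
force: [-0.3, 0.8, -0.7]
opening: -0.0003
gripper_force: 0.0
```

{"method": "jog_arm", "body": {"rows": [[0, [0, 0, 0.004], [0, 0, 0]], [0, [0, 0, 0.008], [0, 0, 0]], [0, [0, 0, 0.011], [0, 0, 0]], [0, [0, 0, 0.013], [0, 0, 0]], [0, [0, 0, 0.0145], [0, 0, 0]], [0, [0, 0, 0.0145], [0, 0, 0]]]}}

```text
clock: 12.9
eef_pos: [0.4519, -0.2846, 0.0791]
eef_rot: [[-0.104, 0.995, -0.001], [0.995, 0.104, 0.001], [0.001, -0.001, -1.0]]
force: [-2.5, 3.5, 5.2]
opening: 0.0003
gripper_force: 2.5
```

{"method": "jog_arm", "body": {"rows": [[0, [0, 0, 0.001], [0, 0, 0]], [0, [0, 0, 0.002], [0, 0, 0]], [0, [0, 0, 0.002], [0, 0, 0]]]}}

```text
clock: 13.15
eef_pos: [0.452, -0.2847, 0.0787]
eef_rot: [[-0.104, 0.995, -0.0], [0.995, 0.104, 0.0], [0.0, -0.0, -1.0]]
force: [-7.6, 8.9, 27.5]
opening: 0.0002
gripper_force: 13.6
```

{"method": "jog_arm", "body": {"rows": [[0, [0, 0, 0.001], [0, 0, 0]], [0, [0, 0, 0.001], [0, 0, 0]]]}}

```text
clock: 13.32
eef_pos: [0.4521, -0.2847, 0.0785]
eef_rot: [[-0.104, 0.995, 0.0], [0.995, 0.104, -0.0], [-0.0, 0.0, -1.0]]
force: [-11.1, 11.5, 37.7]
opening: -0.0002
gripper_force: 19.0
```

The stop was reached, at the same height as the big button's. Up and clear, then check.

{"method": "jog_arm", "body": {"rows": [[0, [0, 0, -0.01], [0, 0, 0]], [0, [0, 0, -0.03], [0, 0, 0]], [0, [0, 0, -0.06], [0, 0, 0]], [0, [0, 0, -0.1], [0, 0, 0]], [0, [0, 0, -0.14], [0, 0, 0]], [0, [0, 0, -0.18], [0, 0, 0]], [0, [0, 0, -0.2], [0, 0, 0]], [0, [0, 0, -0.2], [0, 0, 0]], [0, [0, 0, -0.2], [0, 0, 0]]]}}

```text
clock: 14.07
eef_pos: [0.453, -0.286, 0.2772]
eef_rot: [[-0.104, 0.995, 0.002], [0.995, 0.104, -0.003], [-0.003, 0.002, -1.0]]
force: [-0.3, -0.0, -0.5]
opening: -0.0001
gripper_force: 0.0
```

```bash
cat > m6.py <<'E'
from h import *
o=bot.get_obs(); print(o['clock'],o['eef_pos'],o['force'])
m,p,d=grab('wrist'); uv,P=cloud(m,d); hsv=cv2.cvtColor(p,cv2.COLOR_BGR2HSV)[uv[:,1],uv[:,0]]
ex=np.array([np.cos(np.radians(5.95)),np.sin(np.radians(5.95))]);ey=np.array([-ex[1],ex[0]]);org=np.array([.52606,-.23303])
L=np.c_[(P[:,:2]-org)@ex,(P[:,:2]-org)@ey,P[:,2]]
for n,y,r in (('big',.045,.015),('small',-.045,.009)): q=L[np.hypot(L[:,0]+.078,L[:,1]-y)<r]; print(n,len(q),np.median(q[:,2]) if len(q) else 0)
k=(hsv[:,1]>90)&(hsv[:,0]<25)&(L[:,2]>.06)&(L[:,2]<.2)&(abs(L[:,0])<.1); print('board',k.sum(),np.percentile(L[k],[1,50,99],axis=0).round(4).tolist())
m,p,d=grab('scene'); cv2.imwrite('pics/end.png',p)
E
python3 m6.py
```

```text
14.0667 [ 0.45299513 -0.28600752  0.27720654] [-0.31550855 -0.03270417 -0.54200941]
big 1098 0.05971914070898254
small 1916 0.2959135125172213
board 15183 [[0.0246, -0.0855, 0.0622], [0.0254, 0.0108, 0.1305], [0.0357, 0.086, 0.1488]]
```

View pics/end.png

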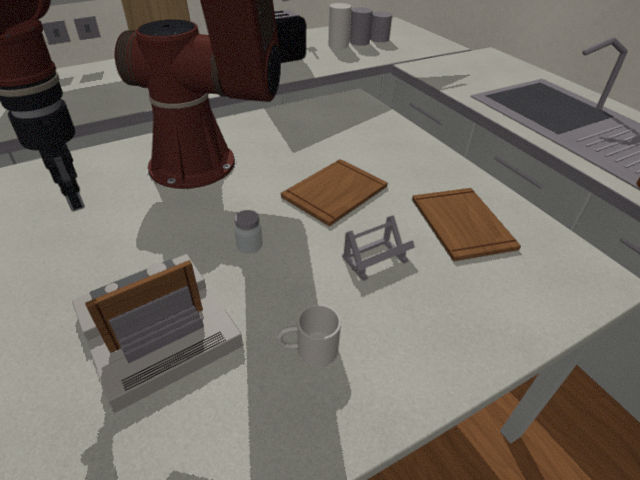

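The final scene picture shows the board standing in the slot at (155,305), both buttons up, and the mug (318,335) and jar (248,232) untouched. I'm handing it in.

```bash
python3 -c "
from cell import bot
print(bot.close_job())"
```

```text
the job is handed in; nothing more can be done
None
```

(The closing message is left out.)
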